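# Gauge a moulded sleeve and sort it

### The arm

A 6-joint arm with a two-finger parallel gripper is mounted at the origin on the work surface. World frame = base frame: x ahead of the robot, y to its left, z up, the work surface at z = 0. Lengths are in m, angles in rad, forces in N, time in s.
With the tool pointing down it reaches from about 0.275 to 0.75 m from the base axis. Payload 10.2 kg.
Tool frame: the origin (TCP) lies midway between the tips of the shut fingers; the grasp point (between the pads) lies 19 mm behind it; z points along the fingers, y is the line along which they close (so a half turn about z gives the same grasp; the last joint's range is limited). The gripper opens to 88 mm and grips with 3 to 60 N. Pads are 18 mm wide; open, the fingers measure 123 mm over their backs; the gripper's body (75 mm by 187 mm) begins 45 mm behind the grasp point.
Start: joints at [-1.467, 0.313, 1.498, -0, 1.331, -0.223], TCP at [0.169, -0.497, 0.239] pointing down, gripper open.
Joint ranges: [-2.94, 2.94], [-0.97, 2.17], [0.19, 2.56], [-1.23, 4.37], [0.02, 3.11], [-2.88, 2.88]. Speed limits (rad/s): [2.39, 2.39, 3.01, 3.14, 3.14, 3.14].

### API

Orientations are given as a unit quaternion [x, y, z, w].
In Python, from cell import bot gives the robot as it stands.
- The arm moves only by the shell command python3 -m handwheel 'ROWS' [FORCE]. ROWS is a JSON object of lists of equal length, an entry for each row: "turn": the turn, a rotation vector about the world's x, y, z in units of 6 degrees (1.0 is 6 degrees), a list of three; "offset": the shift along the world's x, y, z in units of 30 mm (1.0 is 30 mm), a list of three; "gripper": the gripper's target within -1 to 1 (shut at 1, half-way at 0, fully open at -1). In form: {"turn": [[wx, wy, wz], ...], "offset": [[tx, ty, tz], ...], "gripper": [gripper, ...]}. A call has exactly 5 rows; each row is the pose to reach, as a shift and turn from the pose commanded when the call began; what a row does not reach only later rows make up. A row lasts 1/12 s, in which the tool goes at most 41.7 mm and 7.16 degrees, less where a joint would pass 70% of its speed; a pose out of reach is approached as far as the arm can. A call with a gripper value outside its range is refused whole. The fingers move at their own pace and stop on an object; FORCE is the grip in N (left out, the last holds). Time passes only in rows, so rows that repeat a pose let the fingers close, or fill a call up. It gives the time, the measured TCP pose, the force, the opening and the grip force at its end, in the units of the state.
- bot.get_state(): the state, without advancing time (a new reading comes with each control period).
- bot.grab_frame(name): name is "scene" or "top"; returns (picture, depth): 400x640x3 uint8, red, green, blue; 400x640 float32, m along the optical axis (not along the pixel's ray), 0 where there is no reading.
- bot.camera_params(name): a dict with "fx", "fy", "cx", "cy" (pixels), "R" (3x3) and "t" (3): a world point X has camera coordinates R X + t. Camera axes: x right, y down, z forward; pixel columns grow to the right and rows downward; lengths in m; the calibration is good to about 2 mm. A picture is of the moment at which its call begins. camera_params takes no time and is no camera call.
- bot.hand_in(): hands the job in; it is judged then, once.
The state is a dict: "t": time; "joint_positions": joint angles; "qd": joint speeds; "tau": joint torques, N m; "ee_pos": TCP position; "tool_rot": TCP orientation; "contact_force": force on the tool from outside, world axes, zero at the start; "moment": the same for the moment, N m; "gripper_width": opening from 0.0 (shut) to 1.0 (fully open); "finger_force": force on a finger pad.
Only numpy, scipy, OpenCV 4.12 (cv2) and the standard library are available. Lean on these libraries where they do the work, as an engineer would, in place of code of your own. Each camera call takes 0.05 s, during which the arm holds its last target. There are 200 camera calls.

### The job

Swing the gauge's keeper arm out from over the pin until it seats against its end stop, then slide the white sleeve that stands on the open mat (not the one in the small carton) squarely down the leaning gauge pin as far as it goes, without forcing it. If it goes fully home on the collar, stand it upright in the low cardboard tray; if it stops well short, stand it upright in the deep plastic bin. Leave the keeper arm open, leave the sleeve in the carton alone, and do not push about the other things standing round the gauge.

Things in the scene. Friction and masses are not known exactly. Their poses are not given: they have to be found in the camera images.
- gauge: bench gauge, fixed; dark steel base plate 175 x 100 x 14 mm. Origin at the plate's underside, on its long centre line: the plate reaches from x = -72 to x = +102 mm, y = +-50 mm; x points to the robot's right (turned by up to 0.3 rad), y away from it, z up. It carries the leaning pin and, on a post at x = 65 mm, the keeper arm
- pin: steel gauge pin, leaning 35 degrees from vertical towards the gauge's -x (the robot's left). Origin at the centre of the collar's top face (x = 20, z = 55 mm in the gauge's frame); z runs up along the pin. 22 mm thick, 80 mm long, the last 14 mm tapering to 10 mm at the nose; collar 56 mm across. Free space of 45 mm about its axis, but for the keeper arm when not open
- keeper (a joint): swing of the keeper arm about its upright post, rad: 0 = pointing along the gauge's -x, over the pin's nose; it swings clockwise seen from above, away from the robot (towards the gauge's +y) to its end stop at 1.6 = open. Stiff hinge that stays where it is left; about 1.5 N at the knob moves it
- keeper_hinge (a point): point on the axis of the keeper arm's hinge, mid height of the arm; the flat arm is 115 mm long, 22 mm wide, 10 mm thick, 130 to 140 mm above the underside of the gauge
- knob_top (a point): top centre of the black upright knob at the free end of the keeper arm, 105 mm from the hinge axis; the knob is round, 16 mm thick, and stands 50 mm above the arm
- sleeve_1: white plastic tube, 40 mm outside, 100 mm long, bore 25 mm, 0.12 kg, standing; ends alike. Origin at the centre of its foot, z along its axis. One of the two sleeves is clean and goes fully onto the pin; the other has a ridge half-way down its bore and stops with its foot 33 mm above the collar; which is not told. One stands on the mat before the gauge, one in the carton
- sleeve_2: white plastic tube, 40 mm outside, 100 mm long, bore 25 mm, 0.12 kg, standing; ends alike. Origin at the centre of its foot, z along its axis. One of the two sleeves is clean and goes fully onto the pin; the other has a ridge half-way down its bore and stops with its foot 33 mm above the collar; which is not told. One stands on the mat before the gauge, one in the carton
- sleeve_1_mid (a point): centre of sleeve_1, 50 mm from either end
- sleeve_2_mid (a point): centre of sleeve_2, 50 mm from either end
- carton: small open cardboard carton, 94 mm square, walls 35 mm high, beyond and left of the gauge, in which the waiting sleeve stands; origin at its centre, at mat level
- tray: low cardboard tray for sleeves that fit, fixed, 160 mm square, walls 30 mm high and 4 mm thick, floor about 4 mm thick; origin at the centre of its underside, z up; stands left or right of the gauge
- bin: deep plastic bin for sleeves that do not fit, fixed, 160 mm square inside the rim, walls 75 mm high and 4 mm thick, with a rim 8 mm wide outside; floor about 4 mm thick; origin at the centre of its underside, z up; on the other side from the tray
- jar: closed clear jar, 64 mm across, 85 mm high; a bystander, to be left alone; origin at the centre of its underside
- glue: white bottle, 50 mm across, 150 mm high; a bystander, to be left alone; origin at the centre of its underside
- cap: clear plastic cap, 38 mm across, 34 mm high, standing to the left of the gauge; a bystander, to be left alone; origin at the centre of its underside
- connector: steel connector, 28 mm across, 50 mm high, standing to the right of the gauge; a bystander, to be left alone; origin at the centre of its underside
- calliper: calliper, 190 mm long, lying beyond the gauge; a bystander, to be left alone; origin at the centre of its underside
Mind the look-alikes: they are no part of the job. What is shaped like the sleeve_1 but yellow is not meant.

How it is judged:
On the way, in this order (a step that is already met when the one before it is completed fails the run):
1. the keeper arm is swung out and seated at its open end (above 1.52 rad) (value of joint keeper above 1.52 rad), for 0.2 s.
2. the sleeve from the mat is on the pin as far as it goes: the clean one within 5 mm of the collar, the ridged one within 6 mm of its stop, in line with the pin (((z of sleeve_1_mid in the frame of pin between 0.04 and 0.055 m and x of sleeve_1_mid in the frame of pin between -0.005 and 0.005 m and y of sleeve_1_mid in the frame of pin between -0.005 and 0.005 m and angle between the z axis of sleeve_1 and the z axis of pin, either way round below 0.08 rad) or (z of sleeve_2_mid in the frame of pin between 0.04 and 0.089 m and x of sleeve_2_mid in the frame of pin between -0.005 and 0.005 m and y of sleeve_2_mid in the frame of pin between -0.005 and 0.005 m and angle between the z axis of sleeve_2 and the z axis of pin, either way round below 0.08 rad))), for 0.2 s.
At the end, for the whole second after the job is handed in: Keeper arm above 1.5 rad; the tested sleeve upright within 0.1 rad, at rest on the floor of the low tray if it went fully home, of the deep bin if it stopped short, within 62 mm of the middle in x and y; the other sleeve still standing in the carton (value of joint keeper above 1.5 rad and ((x of sleeve_1_mid in the frame of tray between -0.062 and 0.062 m and y of sleeve_1_mid in the frame of tray between -0.062 and 0.062 m and z of sleeve_1_mid in the frame of tray below 0.062 m and angle between the z axis of sleeve_1 and the z axis of tray, either way round below 0.1 rad and linear speed of sleeve_1 below 0.02 m/s and x of sleeve_2_mid in the frame of carton between -0.032 and 0.032 m and y of sleeve_2_mid in the frame of carton between -0.032 and 0.032 m and angle between the z axis of sleeve_2 and the z axis of carton, either way round below 0.1 rad) or (x of sleeve_2_mid in the frame of bin between -0.062 and 0.062 m and y of sleeve_2_mid in the frame of bin between -0.062 and 0.062 m and z of sleeve_2_mid in the frame of bin below 0.062 m and angle between the z axis of sleeve_2 and the z axis of bin, either way round below 0.1 rad and linear speed of sleeve_2 below 0.02 m/s and x of sleeve_1_mid in the frame of carton between -0.032 and 0.032 m and y of sleeve_1_mid in the frame of carton between -0.032 and 0.032 m and angle between the z axis of sleeve_1 and the z axis of carton, either way round below 0.1 rad))); the robot touches nothing.
It fails at once if both sleeves moved (the one in the carton is to be left alone) (distance of each of sleeve_1_mid, sleeve_2_mid from where it was at the start of the episode above 0.06 m).
It fails at once if the sleeve forced onto the pin with more than 60 N (contact force between any of sleeve_1, sleeve_2 and pin above 60 N).
It fails at once if a bystander moved by more than 40 mm (distance of any of jar, glue, cap, connector, calliper from where it was at the start of the episode above 0.04 m).
It also fails if it takes over 64 s, if anything falls off the work surface, if the arm or the gripper's body presses on something with over 40 N, if the wrist force passes 120 N, or if a joint passes its speed limit or range.

## Working session

There is one attempt and no reset: what is moved stays moved. The work goes in short steps, Python scripts to look and compute and a shell command to move; the robot and the scene stay as the last step left them, time stands still between calls to the robot, and variables do not carry over. Pictures are saved under pics/ and viewed, at most 10 in all, crops included, and the job is handed in when it is done.

```bash
mkdir -p pics; ls; python3 - <<'E'
from cell import bot
import cv2,numpy as np
for n in("scene","top"):
    p,d=bot.grab_frame(n); cv2.imwrite(f"pics/{n}0.png",p[:,:,::-1]); np.savez(f"{n}0.npz",p=p,d=d)
    print(n,{k:np.round(v,4).tolist() for k,v in bot.camera_params(n).items()},(d>0).mean())
print(bot.get_state())
E
```

```text
pics
scene {'fx': 493.1291, 'fy': 493.1291, 'cx': 321.8137, 'cy': 200.7953, 'R': [[-0.808, 0.5892, 0.0016], [0.3323, 0.458, -0.8245], [-0.4865, -0.6657, -0.5659]], 't': [0.4338, -0.0191, 1.7372]} 0.9950859375
top {'fx': 519.3547, 'fy': 519.3547, 'cx': 315.7218, 'cy': 200.7084, 'R': [[0.0152, -0.9998, 0.0094], [-0.9903, -0.0164, -0.1379], [0.1381, -0.0072, -0.9904]], 't': [-0.0908, 0.4743, 1.6979]} 0.9961796875
{'t': 0.1, 'joint_positions': array([-1.46739984e+00,  3.13393400e-01,  1.49836569e+00,  3.89447218e-07,
        1.33098988e+00, -2.23392908e-01]), 'qd': array([-0.00211894, -0.00157244, -0.00189381, -0.00103943, -0.00028005,
       -0.00088197]), 'tau': array([ 2.17539942e-03, -4.02817369e+01, -2.52646852e+01,  6.95494283e-02,
        3.42185888e-02, -5.14922965e-05]), 'ee_pos': array([ 0.16849583, -0.49699346,  0.2382169 ]), 'tool_rot': array([ 9.86680602e-01,  1.62668545e-01,  3.48562464e-05, -5.77103412e-04]), 'contact_force': array([ 0.04973751, -0.56173837, -0.18758642]), 'moment': array([0.01771987, 0.04549177, 0.02194663]), 'finger_force': 0.0, 'gripper_width': 0.9999950097439816}
```

View pics/scene0.png

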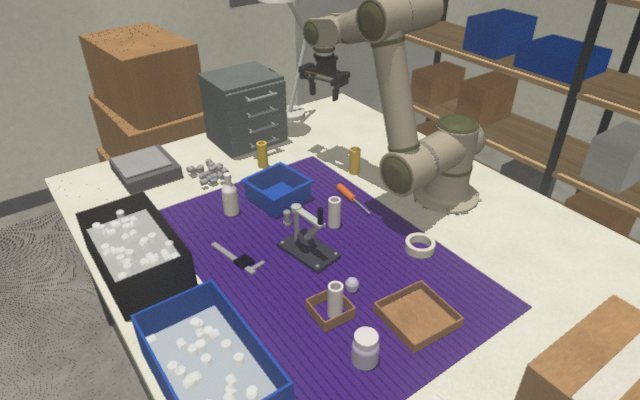

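View pics/top0.png

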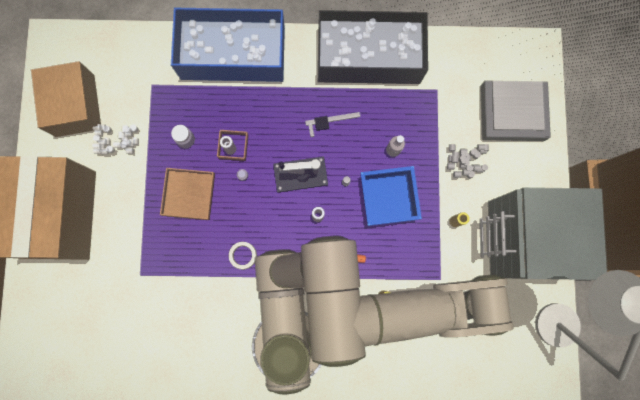

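The scene picture shows the gauge at (310,240), with its knob at (320,215). The sleeve on the mat is at (334,213), and the one in the carton is at (335,300).

In the top picture the gauge is at (301,173), the mat sleeve at (318,213), the carton sleeve at (227,144), the tray at (187,194) and the bin at (390,196).

Candidates for the tested sleeve (top pixels): (318,213) is white on the open mat, (227,144) is white in the carton, and (461,219) is yellow. The one meant is (318,213), as it is the only white one on the open mat. I'll confirm that in a crop.

```bash
cat > h.py <<'E'
import numpy as np,cv2
from cell import bot
def pts(n,d):
    c=bot.camera_params(n); R=np.array(c["R"]);t=np.array(c["t"])
    v,u=np.mgrid[:400,:640]
    C=np.stack([(u-c["cx"])/c["fx"]*d,(v-c["cy"])/c["fy"]*d,d],-1)
    return (C-t)@R
def ray(n,u,v,z):
    c=bot.camera_params(n); R=np.array(c["R"]);t=np.array(c["t"])
    o=-R.T@t; w=R.T@np.array([(u-c["cx"])/c["fx"],(v-c["cy"])/c["fy"],1]); return o+w*(z-o[2])/w[2]
def proj(n,X):
    c=bot.camera_params(n); q=np.array(c["R"])@X+np.array(c["t"]); return np.array([c["fx"]*q[0]/q[2]+c["cx"],c["fy"]*q[1]/q[2]+c["cy"]])
E
python3 - <<'E'
from h import *
T=np.load("top0.npz");S=np.load("scene0.npz")
a=cv2.resize(T["p"][105:235,215:415],None,fx=4,fy=4,interpolation=cv2.INTER_CUBIC)
b=cv2.resize(S["p"][180:335,255:405],None,fx=3.8,fy=3.8,interpolation=cv2.INTER_CUBIC)
cv2.imwrite("pics/ctop.png",a[:,:,::-1]);cv2.imwrite("pics/cscene.png",b[:,:,::-1])
for n,D in(("top",T),("scene",S)):
    P=pts(n,D["d"]);p=D["p"].astype(int);z=P[...,2]
    v,u=np.mgrid[:400,:640]
    def box(u0,u1,v0,v1): return (u>=u0)&(u<u1)&(v>=v0)&(v<v1)
    print(n,"mat z",np.median(z[box(*((150,440,90,270) if n=="top" else (200,440,170,330)))]))
    if n=="top":
        B={"gauge":(265,335,145,200),"sleeve":(305,332,200,228),"carton_sl":(218,240,132,158),"tray":(155,220,160,225),"bin":(355,425,160,232)}
    else: B={"gauge":(272,345,195,275),"sleeve":(324,344,190,234),"carton_sl":(326,346,276,322)}
    for k,bx in B.items():
        m=box(*bx)
        if k in("sleeve","carton_sl"):
            mm=m&(p.min(-1)>110)&(z>0.09)
            q=P[mm]; print(k,mm.sum(),q.mean(0).round(4),q.min(0).round(3),q.max(0).round(3), "minrect",cv2.minEnclosingCircle(q[:,:2].astype(np.float32)))
        elif k=="gauge":
            mm=m&(z>0.008)&(z<0.02); q=P[mm][:,:2].astype(np.float32)
            print(k,mm.sum(),cv2.minAreaRect(q*1000), np.median(z[mm]))
            mm=m&(z>0.12)&(z<0.15); q=P[mm]; print("arm",mm.sum(),cv2.minAreaRect(q[:,:2].astype(np.float32)*1000),np.median(q[:,2]))
            mm=m&(z>0.165); q=P[mm]; print("knob",mm.sum(),q.mean(0).round(4),q[:,2].max())
        else:
            mm=m&(z>0.02 if k=="tray" else z>0.06); print(k,mm.sum(),cv2.minAreaRect(P[mm][:,:2].astype(np.float32)*1000),np.percentile(z[mm],[5,50,95]).round(3))
E
```

```text
top mat z 0.006068408974835495
gauge 1111 ((577.2225341796875, -26.675491333007812), (188.1853790283203, 236.3765869140625), 1.0355892181396484) 0.012759693542507503
arm 263 ((574.261474609375, -27.889297485351562), (29.371755599975586, 126.74525451660156), 4.232471942901611) 0.14410997271866846
knob 40 [ 4.748e-01 -6.000e-04  6.169e-01] 1.7479077400496796
sleeve 83 [ 0.4278 -0.0891  0.1032] [ 0.408 -0.107  0.09 ] [ 0.447 -0.071  0.113] minrect ((0.4281083345413208, -0.08900047838687897), 0.020327486097812653)
carton_sl 89 [0.6541 0.2122 0.1034] [0.635 0.193 0.092] [0.673 0.232 0.114] minrect ((0.6548477411270142, 0.21326935291290283), 0.020409617573022842)
tray 392 ((428.5979309082031, 167.73345947265625), (580.5686645507812, 194.3341064453125), 69.68964385986328) [0.022 0.032 0.04 ]
bin 891 ((438.9355773925781, -221.141357421875), (222.21475219726562, 452.36724853515625), 27.20530128479004) [0.067 0.079 0.087]
scene mat z 0.007662345525353506
gauge 1371 ((515.7571411132812, -111.47137451171875), (402.8648376464844, 250.68878173828125), 53.780147552490234) 0.01240421036571141
arm 287 ((570.5025024414062, -27.72992706298828), (31.704431533813477, 134.552978515625), 7.047957897186279) 0.1456244767646909
knob 89 [0.7099 0.2279 0.3595] 0.9665906583697007
sleeve 122 [ 0.4311 -0.0825  0.1021] [ 0.407 -0.107  0.09 ] [0.555 0.035 0.145] minrect ((0.48103848099708557, -0.031465157866477966), 0.09928613901138306)
carton_sl 189 [0.6608 0.2238 0.1105] [0.633 0.194 0.09 ] [1.202 0.91  0.967] minrect ((0.9228652715682983, 0.5516328811645508), 0.45400238037109375)
```

View pics/ctop.png

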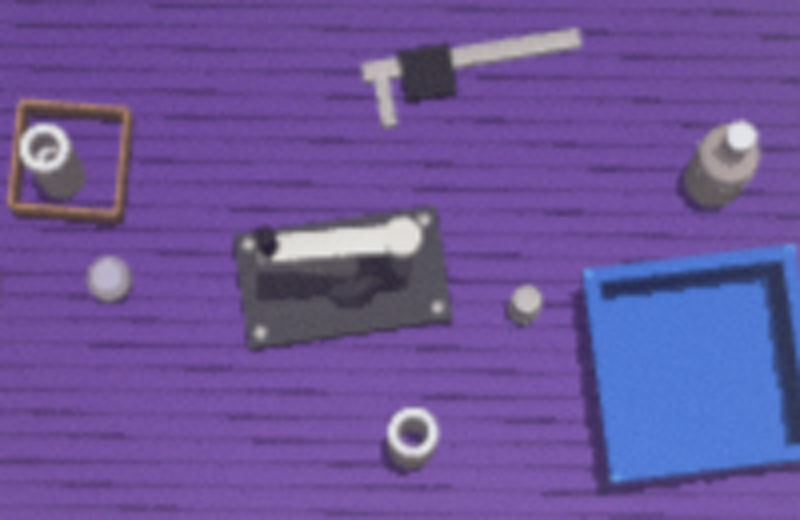

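View pics/cscene.png

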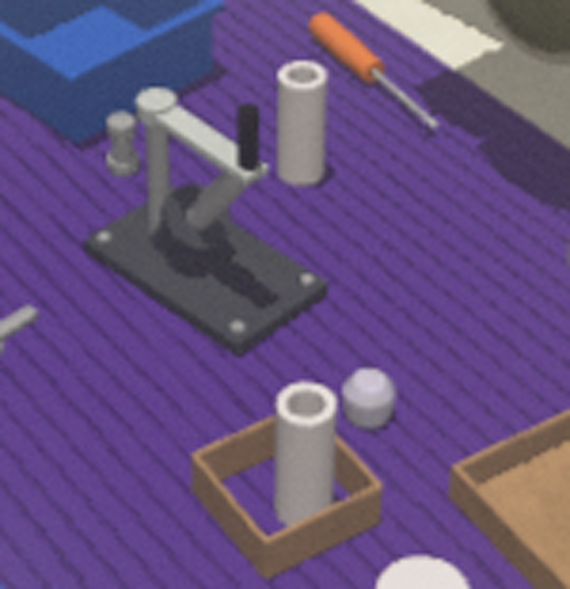

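The crops confirm it: the white sleeve on the open mat is at top (318,213), and the waiting one stands in the carton at (226,142). The keeper arm runs from its hinge at (316,164) to the knob at (281,165). The jaw should hold the knob loosely. Next I fit the gauge.

```bash
cat > g.py <<'E'
from h import *
T=np.load("top0.npz");S=np.load("scene0.npz")
P=pts("top",T["d"]);z=P[...,2]
print("mat",np.median(z[230:265,160:230]),np.median(z[100:130,160:210]),"table",np.median(z[200:300,90:135]),np.median(z[100:250,445:450]), "sleeve top",np.sort(z[203:222,308:328].ravel())[-60:].mean())
p=T["p"].astype(int); purple=(p[...,2]-p[...,1]>35)
m=np.zeros((400,640),np.uint8); m[150:200,268:335]=(~purple)[150:200,268:335]
m=cv2.morphologyEx(m,cv2.MORPH_OPEN,np.ones((3,3)))
cs,_=cv2.findContours(m,cv2.RETR_EXTERNAL,cv2.CHAIN_APPROX_NONE);c=max(cs,key=cv2.contourArea)[:,0]
for mz in(0.0,0.005):
    q=np.array([ray("top",u,v,mz+.014)[:2] for u,v in c],np.float32)
    r=cv2.minAreaRect(q*1000);print("plate",mz,r)
    bp=cv2.boxPoints(r);print(bp.round(1).tolist())
# hinge disc, knob, sleeve rim centre
for n,(u,v),zz in(("hinge",(215+403/4,105+237/4),.142),("knob",(215+265/4,105+238/4),.192),("sl",(318.3,212.8),.102)): print(n,ray("top",u,v,zz).round(4))
for n,(u,v),zz in(("hinge",(255+156/3.8,180+100/3.8),.142),("knob",(255+248/3.8,180+106/3.8),.192),("sl",(255+303/3.8,180+74/3.8),.102)): print(n,"scene",ray("scene",u,v,zz).round(4))
# screws mean
sc=np.array([(248,243),(425,218),(438,307),(260,332)])/4+[215,105]
w=np.array([ray("top",u,v,.017)[:2] for u,v in sc]);print("screws",w.round(4).tolist(),w.mean(0))
# tray/bin by colour (hull centre at rim)
hsv=cv2.cvtColor(T["p"],cv2.COLOR_RGB2HSV)
for n,(u0,u1,v0,v1),f,h in(("tray",(155,220,160,225),(hsv[...,0]<25)&(hsv[...,1]>70),.03),("bin",(355,425,160,232),(hsv[...,0]>100)&(hsv[...,0]<118)&(hsv[...,1]>110),.075)):
    m=np.zeros((400,640),np.uint8);m[v0:v1,u0:u1]=f[v0:v1,u0:u1]
    cs,_=cv2.findContours(m,cv2.RETR_EXTERNAL,cv2.CHAIN_APPROX_NONE);c=max(cs,key=cv2.contourArea)[:,0]
    print(n,cv2.minAreaRect(np.array([ray("top",u,v,h)[:2] for u,v in c],np.float32)*1000))
E
python3 g.py
```

```text
mat 0.004124349984798886 0.004721763591029061 table -0.00010455762147592614 0.0015878719731776073 sleeve top 0.18803062654658925
plate 0.0 ((569.291015625, -29.28778839111328), (101.43215942382812, 172.9353485107422), 9.198993682861328)
[[505.3999938964844, 48.0], [533.0999755859375, -122.80000305175781], [633.2000122070312, -106.5], [605.5, 64.19999694824219]]
plate 0.005 ((568.3319702148438, -29.407470703125), (101.13960266113281, 172.43667602539062), 9.198952674865723)
[[504.6000061035156, 47.599998474121094], [532.2000122070312, -122.5999984741211], [632.0, -106.4000015258789], [604.5, 63.79999923706055]]
hinge [ 0.5766 -0.0808  0.142 ]
knob [0.5634 0.0248 0.192 ]
sl [ 0.4273 -0.0916  0.102 ]
hinge scene [ 0.5704 -0.0816  0.142 ]
knob scene [0.5596 0.0234 0.192 ]
sl scene [ 0.4219 -0.0898  0.102 ]
screws [[0.5956, 0.0499], [0.6199, -0.1], [0.5432, -0.1121], [0.5193, 0.0378]] [ 0.56949133 -0.03108763]
tray ((493.9501037597656, 346.93988037109375), (161.65115356445312, 160.21160888671875), 85.42387390136719)
bin ((491.6340026855469, -326.2532958984375), (177.9452667236328, 177.92156982421875), 7.884608268737793)
```

```bash
cat > to.py <<'E'
import sys,json
from h import *
from scipy.spatial.transform import Rotation as R
# target: x y z  + closing direction yaw(deg), tilt dir: axis (sleeve axis up) given as lean deg toward gauge -x
x,y,z,yaw=map(float,sys.argv[1:5]); lean=np.radians(float(sys.argv[5])) if len(sys.argv)>5 else 0
th=np.radians(9.2); gx=np.array([np.sin(th),-np.cos(th),0])
up=-gx*np.sin(lean)+np.array([0,0,np.cos(lean)])
c=np.array([np.cos(np.radians(yaw)),np.sin(np.radians(yaw)),0]); c-=up*(c@up); c/=np.linalg.norm(c)
tz=-up; Rt=R.from_matrix(np.stack([np.cross(c,tz),c,tz],1))
s=bot.get_state(); Rc=R.from_quat(s["tool_rot"])
print("offset units",((np.array([x,y,z])-s["ee_pos"])/.03).round(2),"turn units",(np.degrees((Rt*Rc.inv()).as_rotvec())/6).round(2))
E
python3 -m handwheel '{"turn":[[0,0,4.5],[0,0,4.5],[0,0,4.5],[0,0,4.5],[0,0,4.5]],"offset":[[4,5.3,1],[4,5.3,1],[4,5.3,1],[4,5.3,1],[4,5.3,1]],"gripper":[-1,-1,-1,-1,-1]}' 10
python3 -m handwheel '{"turn":[[0,0,4.5],[0,0,4.5],[0,0,4.5],[0,0,4.5],[0,0,4.5]],"offset":[[4,5.3,1],[4,5.3,1],[4,5.3,1],[4,5.3,1],[4,5.3,1]],"gripper":[0.2,0.2,0.2,0.2,0.2]}' 10
python3 to.py 0.562 0.025 0.25 9.2
```

```text
t: 0.52
ee_pos: [0.2895, -0.336, 0.269]
tool_rot: [0.92, 0.391, 0.0, -0.0]
contact_force: [-0.7, 0.3, 1.1]
gripper_width: 1.0
finger_force: 0.0
t: 0.93
ee_pos: [0.4095, -0.1768, 0.2991]
tool_rot: [0.804, 0.595, 0.0, 0.0]
contact_force: [0.4, -0.4, -0.5]
gripper_width: 0.644
finger_force: 0.0
offset units [ 5.08  6.73 -1.64] turn units [-0.    0.    4.36]
```

```bash
python3 -m handwheel '{"turn":[[0,0,4.36],[0,0,4.36],[0,0,4.36],[0,0,4.36],[0,0,4.36]],"offset":[[3.5,4.6,-0.5],[3.5,4.6,-0.5],[3.5,4.6,-0.5],[3.5,4.6,-0.5],[3.5,4.6,-0.5]],"gripper":[0,0,0,0,0]}' 10
python3 -m handwheel '{"turn":[[0,0,0],[0,0,0],[0,0,0],[0,0,0],[0,0,0]],"offset":[[1.58,2.1,-1.1],[1.58,2.1,-1.1],[1.58,2.1,-1.1],[1.58,2.1,-1.1],[1.58,2.1,-1.1]],"gripper":[0,0,0,0,0]}' 10
python3 to.py 0.562 0.025 0.165 9.2
python3 - <<'E'
from h import *
a=[]
for n,(u,v) in(("top",(281,165)),("scene",(320,215))):
    p,d=bot.grab_frame(n); u0,v0=u-50,v-55
    a.append(cv2.resize(p[v0:v0+110,u0:u0+100],None,fx=4,fy=4,interpolation=cv2.INTER_CUBIC))
cv2.imwrite("pics/k1.png",np.hstack(a)[:,:,::-1])
E
```

```text
t: 1.35
ee_pos: [0.5153, -0.0368, 0.2825]
tool_rot: [0.647, 0.763, 0.0, -0.001]
contact_force: [-0.4, 1.1, -0.4]
gripper_width: 0.501
finger_force: 0.0
t: 1.77
ee_pos: [0.5607, 0.0212, 0.2508]
tool_rot: [0.65, 0.76, -0.0, -0.0]
contact_force: [-0.4, -0.5, 0.2]
gripper_width: 0.497
finger_force: 0.0
offset units [ 0.04  0.13 -2.86] turn units [ 0.   -0.    0.06]
```

View pics/k1.png

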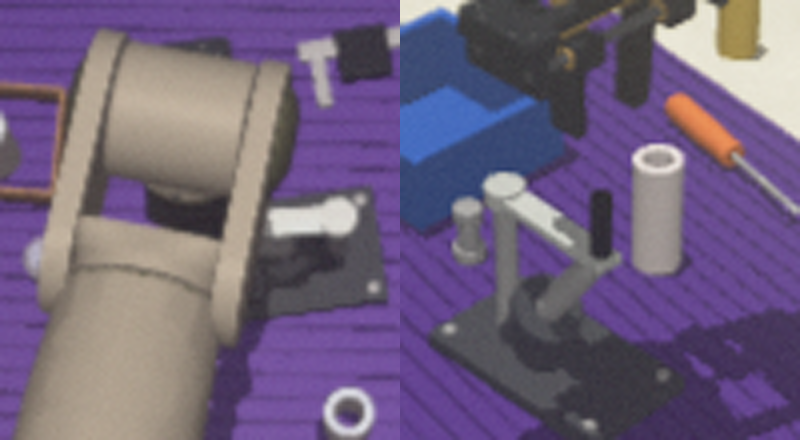

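The scene view is on the right of the picture. The finger tips are at scene (312,192) and (328,185), straight above the knob top at (320,209). The finger tips give me the scene camera's bias.

```bash
python3 - <<'E'
from h import *
s=bot.get_state()
print("tcp",s["ee_pos"],proj("scene",s["ee_pos"]))
print(ray("scene",320-.4,188.7-.4,s["ee_pos"][2]))
for X in ([.562,.025,.194],[.565,.026,.194],[.56,.0215,.194]): print(X,proj("scene",np.array(X)))
print("knob",ray("scene",319.9,208.3,.194))
E
```

```text
tcp [0.56066859 0.02064458 0.25156804] [319.31461702 189.2176857 ]
[0.5574368  0.01746965 0.25156804]
[0.562, 0.025, 0.194] [319.8842741  207.86945423]
[0.565, 0.026, 0.194] [319.2035832  208.41806921]
[0.56, 0.0215, 0.194] [319.72490736 207.01793229]
knob [0.56314966 0.02665994 0.194     ]
```

```bash
python3 -m handwheel '{"turn":[[0,0,0],[0,0,0],[0,0,0],[0,0,0],[0,0,0]],"offset":[[0.05,0.15,-0.8],[0.05,0.15,-1.6],[0.05,0.15,-2.4],[0.05,0.15,-2.8],[0.05,0.15,-2.8]],"gripper":[0,0,0,0,0]}' 10
python3 -m handwheel '{"turn":[[0,0,0],[0,0,0],[0,0,0],[0,0,0],[0,0,0]],"offset":[[0,0,0],[0,0,0],[0,0,0],[0,0,0],[0,0,0]],"gripper":[0.5,0.8,0.8,0.8,0.8]}' 10
python3 to.py 0.562 0.025 0.165 9.2
```

```text
t: 2.28
ee_pos: [0.5611, 0.0253, 0.1649]
tool_rot: [0.651, 0.759, -0.001, -0.002]
contact_force: [-0.5, -0.3, -0.7]
gripper_width: 0.499
finger_force: 0.0
t: 2.7
ee_pos: [0.563, 0.0262, 0.1677]
tool_rot: [0.65, 0.76, 0.001, 0.001]
contact_force: [0.1, -0.3, 3.6]
gripper_width: 0.175
finger_force: 10.0
offset units [-0.03 -0.04 -0.09] turn units [0.   0.02 0.05]
```

```bash
python3 -m handwheel '{"turn":[[0,0,-1],[0,0,-2],[0,0,-3],[0,0,-4],[0,0,-5]],"offset":[[0.70,0.04,0.1],[1.39,-0.06,0.1],[2.05,-0.29,0.1],[2.65,-0.65,0.1],[3.17,-1.12,0.1]],"gripper":[0.8,0.8,0.8,0.8,0.8]}' 10
python3 -m handwheel '{"turn":[[0,0,-1],[0,0,-2],[0,0,-3],[0,0,-3.5],[0,0,-3.5]],"offset":[[0.41,-0.56,0],[0.70,-1.20,0],[0.83,-1.70,0],[0.85,-1.85,0],[0.87,-1.98,0]],"gripper":[0.8,0.8,0.8,0.8,0.8]}' 10
python3 -m handwheel '{"turn":[[0,0,0],[0,0,0],[0,0,0],[0,0,0],[0,0,0]],"offset":[[0,-0.1,0],[0,-0.2,0],[0,-0.2,0],[0,-0.2,0],[0,-0.2,0]],"gripper":[0.8,0.8,0.8,0.8,0.8]}' 10
```

```text
t: 3.12
ee_pos: [0.6577, -0.0069, 0.1691]
tool_rot: [0.826, 0.564, -0.001, -0.001]
contact_force: [-5.8, -1.3, -1.3]
gripper_width: 0.182
finger_force: 10.0
t: 3.53
ee_pos: [0.6828, -0.0626, 0.169]
tool_rot: [0.914, 0.405, 0.0, -0.005]
contact_force: [-5.6, 26.0, 0.8]
gripper_width: 0.205
finger_force: 10.0
t: 3.95
ee_pos: [0.6823, -0.0671, 0.1689]
tool_rot: [0.913, 0.407, -0.001, -0.005]
contact_force: [-5.9, 22.7, 0.3]
gripper_width: 0.269
finger_force: 10.0
```

```bash
python3 -m handwheel '{"turn":[[0,0,0],[0,0,0],[0,0,0],[0,0,0],[0,0,0]],"offset":[[0,0,0],[0,0,0],[0,0,0],[0,0,0],[0,0,0.5]],"gripper":[0,0,0,0,0]}' 10
python3 -m handwheel '{"turn":[[0,0,0],[0,0,0],[0,0,0],[0,0,0],[0,0,0]],"offset":[[0,0,1],[0,0,2],[0,0,3],[-1,0,3],[-2.3,0,3]],"gripper":[-1,-1,-1,-1,-1]}' 10
python3 to.py 0.428 -0.090 0.2 9.2
```

```text
t: 4.37
ee_pos: [0.6826, -0.0729, 0.1821]
tool_rot: [0.914, 0.406, -0.002, -0.001]
contact_force: [0.1, -0.0, -0.7]
gripper_width: 0.496
finger_force: 0.0
t: 4.78
ee_pos: [0.6159, -0.0737, 0.2761]
tool_rot: [0.914, 0.406, 0.002, 0.002]
contact_force: [0.2, -0.2, -0.4]
gripper_width: 0.852
finger_force: 0.0
offset units [-6.26 -0.54 -2.54] turn units [-0.01  0.06  8.55]
```

```bash
python3 -m handwheel '{"turn":[[0,0,4.5],[0,0,4.5],[0,0,4.5],[0,0,4.5],[0,0,4.5]],"offset":[[-5,-0.4,-0.6],[-5,-0.4,-0.6],[-5,-0.4,-0.6],[-5,-0.4,-0.6],[-5,-0.4,-0.6]],"gripper":[-1,-1,-1,-1,-1]}' 30
python3 -m handwheel '{"turn":[[0,0,4.05],[0,0,4.05],[0,0,4.05],[0,0,4.05],[0,0,4.05]],"offset":[[-1.26,-0.14,-0.9],[-1.26,-0.14,-0.9],[-1.26,-0.14,-0.9],[-1.26,-0.14,-0.9],[-1.26,-0.14,-0.9]],"gripper":[-1,-1,-1,-1,-1]}' 30
python3 to.py 0.428 -0.090 0.067 9.2
python3 - <<'E'
from h import *
a=[]
for n,(u,v) in(("top",(300,165)),("scene",(320,215))):
    p,d=bot.grab_frame(n); u0,v0=u-50,v-60
    np.savez(n+"1.npz",p=p,d=d)
    a.append(cv2.resize(p[v0:v0+120,u0:u0+100],None,fx=4,fy=4,interpolation=cv2.INTER_CUBIC))
cv2.imwrite("pics/k2.png",np.hstack(a)[:,:,::-1])
E
```

```text
t: 5.2
ee_pos: [0.4609, -0.0848, 0.2568]
tool_rot: [0.793, 0.609, -0.001, -0.0]
contact_force: [-0.4, -0.7, 1.1]
gripper_width: 0.999
finger_force: 0.0
t: 5.62
ee_pos: [0.4274, -0.0894, 0.2301]
tool_rot: [0.648, 0.761, 0.0, 0.0]
contact_force: [-0.1, -0.2, -0.0]
gripper_width: 1.001
finger_force: 0.0
offset units [ 0.02 -0.02 -5.44] turn units [0.   0.01 0.  ]
```

View pics/k2.png

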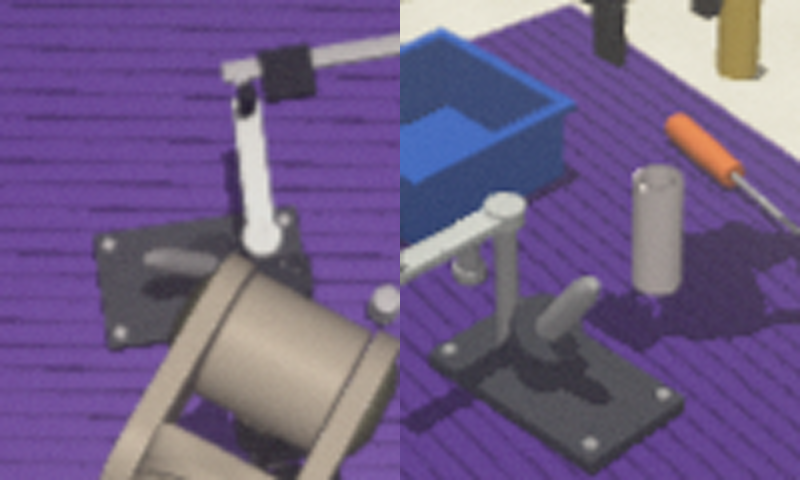

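The keeper is open: its arm points away from the robot and the pin is clear, with its nose at top (286,169) and scene (318,226). Next I grasp the sleeve.

```bash
python3 -m handwheel '{"turn":[[0,0,0],[0,0,0],[0,0,0],[0,0,0],[0,0,0]],"offset":[[0.02,0,-1.2],[0.02,0,-2.4],[0.02,0,-3.6],[0.02,0,-4.8],[0.02,0,-5.4]],"gripper":[-1,-1,-1,-1,-1]}' 30
python3 -m handwheel '{"turn":[[0,0,0],[0,0,0],[0,0,0],[0,0,0],[0,0,0]],"offset":[[0,0,0],[0,0,0],[0,0,0],[0,0,0],[0,0,0]],"gripper":[0,0.4,0.4,0.4,0.4]}' 30
python3 -m handwheel '{"turn":[[0,0,0],[0,0,0],[0,0,0],[0,0,0],[0,0,0]],"offset":[[0,0,0],[0,0,0],[0,0,0],[0,0,0],[0,0,0]],"gripper":[0.4,0.4,0.4,0.4,0.4]}' 30
python3 to.py 0.428 -0.090 0.067 9.2
python3 - <<'E'
from h import *
o=np.array([.568,-.014,.004]);th=np.radians(9.2);gx=np.array([np.sin(th),-np.cos(th),0]);k=np.array([0,0,1])
c=o+.02*gx+.055*k; a=-np.sin(np.radians(35))*gx+np.cos(np.radians(35))*k
n=c+.08*a; print(n,proj("top",n),proj("scene",n))
# dark-steel/pin mask endpoints not needed: rays for measured nose
print(ray("top",286.2,169.0,n[2]),ray("scene",318.1,226.1,n[2]))
# target TCP with foot at s along axis, grasp 80 mm above foot -> TCP 61 mm above foot
for s in(.11,.085,.06,.033,0): print(s,(c+(s+.061)*a).round(4))
E
```

```text
t: 6.13
ee_pos: [0.4263, -0.0883, 0.0645]
tool_rot: [0.649, 0.761, -0.0, -0.002]
contact_force: [0.2, -0.2, -1.2]
gripper_width: 0.999
finger_force: 0.0
t: 6.55
ee_pos: [0.4282, -0.0893, 0.069]
tool_rot: [0.648, 0.761, 0.0, 0.001]
contact_force: [-0.3, 0.9, -0.3]
gripper_width: 0.645
finger_force: 0.0
t: 6.97
ee_pos: [0.4276, -0.089, 0.0681]
tool_rot: [0.648, 0.761, 0.0, 0.0]
contact_force: [-0.9, 0.9, 5.8]
gripper_width: 0.438
finger_force: 30.0
offset units [ 0.01 -0.03 -0.04] turn units [0. 0. 0.]
[0.5638613  0.01155312 0.12453216] [286.62344266 168.82669392] [316.55339078 226.05189953]
[0.56327689 0.01288651 0.12453216] [0.56047667 0.01428476 0.12453216]
0.11 [0.5555 0.0631 0.1991]
0.085 [0.5578 0.0489 0.1786]
0.06 [0.5601 0.0348 0.1581]
0.033 [0.5626 0.0195 0.136 ]
0 [0.5656 0.0008 0.109 ]
```

```bash
python3 -m handwheel '{"turn":[[0,0,0],[0,0,0],[0,0,0],[0,0,0],[0,0,0]],"offset":[[0,0,1],[0,0,2],[0,0,3.2],[0,0,4.4],[0,0,5.5]],"gripper":[0.4,0.4,0.4,0.4,0.4]}' 30
python3 to.py 0.5535 0.079 0.222 9.2 35
```

```text
t: 7.38
ee_pos: [0.4271, -0.0887, 0.2346]
tool_rot: [0.648, 0.761, 0.0, 0.0]
contact_force: [0.9, -0.1, -1.0]
gripper_width: 0.44
finger_force: 30.0
offset units [ 4.21  5.59 -0.42] turn units [-5.76 -0.93  0.  ]
```

```bash
python3 -m handwheel '{"turn":[[-0.8,-0.12,0],[-1.6,-0.25,0],[-2.4,-0.38,0],[-3.2,-0.5,0],[-4,-0.65,0]],"offset":[[0.2,0.7,0.3],[0.4,1.4,0.6],[0.6,2.1,0.8],[0.8,2.8,0.8],[1,3.5,0.8]],"gripper":[0.4,0.4,0.4,0.4,0.4]}' 30
python3 -m handwheel '{"turn":[[-0.8,-0.12,0],[-1.6,-0.28,0],[-1.76,-0.28,0],[-1.76,-0.28,0],[-1.76,-0.28,0]],"offset":[[0.6,0.6,0],[1.2,1.2,0],[1.8,1.8,0],[2.5,2.09,0],[3.21,2.09,0]],"gripper":[0.4,0.4,0.4,0.4,0.4]}' 30
python3 to.py 0.5535 0.079 0.222 9.2 35
python3 - <<'E'
from h import *
a=[]
for n,(u,v) in(("top",(280,165)),("scene",(320,205))):
    p,d=bot.grab_frame(n); u0,v0=u-50,v-60
    np.savez(n+"2.npz",p=p,d=d)
    a.append(cv2.resize(p[v0:v0+120,u0:u0+100],None,fx=4,fy=4,interpolation=cv2.INTER_CUBIC))
cv2.imwrite("pics/k3.png",np.hstack(a)[:,:,::-1])
E
```

```text
t: 7.8
ee_pos: [0.4577, 0.0172, 0.2574]
tool_rot: [0.634, 0.744, -0.137, 0.163]
contact_force: [1.1, -1.0, -2.3]
gripper_width: 0.44
finger_force: 30.0
t: 8.22
ee_pos: [0.5543, 0.0812, 0.2557]
tool_rot: [0.617, 0.727, -0.195, 0.229]
contact_force: [0.1, -1.0, -1.4]
gripper_width: 0.439
finger_force: 30.0
offset units [-0.03 -0.07 -1.12] turn units [-0.   -0.02 -0.03]
```

View pics/k3.png

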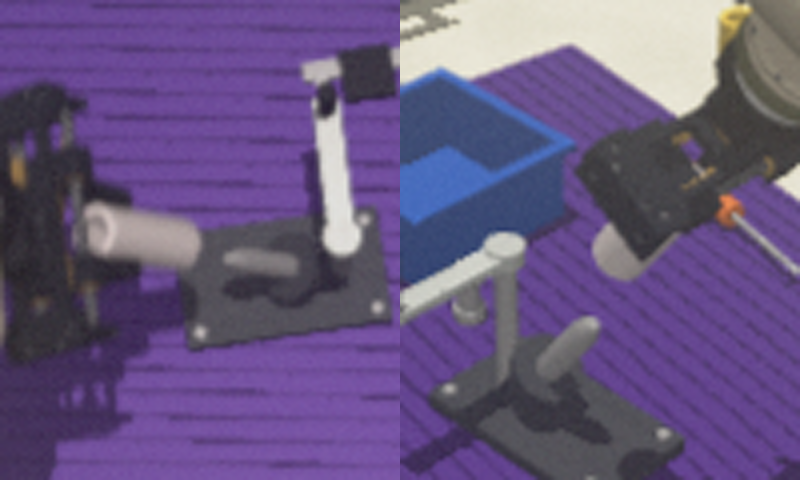

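The picture shows the sleeve held in line above the pin. In the top view the sleeve runs from (255,163) to (279,166) and the pin from (286,170) to (304,171). In the scene view the sleeve foot is at (324,210) and the pin nose at (318,225). I compare their centre lines with the projected axes.

```bash
cat > al.py <<'E'
from h import *
from scipy.spatial.transform import Rotation as R
o=np.array([.568,-.014,.004]);th=np.radians(9.2);gx=np.array([np.sin(th),-np.cos(th),0]);gy=np.array([np.cos(th),np.sin(th),0]);k=np.array([0,0,1.])
L=np.radians(35);c=o+.02*gx+.055*k; a=-np.sin(L)*gx+np.cos(L)*k; b=np.cross(gy,a)
def prof(n,g,base,ax,ss,w):
    r=[]
    for s in ss:
        X=base+s*ax; q=proj(n,X); t=proj(n,X+.01*ax)-q; t/=np.linalg.norm(t); m=np.array([-t[1],t[0]])
        x=np.arange(-w,w+.01,.1); P=(q[None]+x[:,None]*m).astype(np.float32)
        v=cv2.remap(g,P[:,:1].copy(),P[:,1:].copy(),cv2.INTER_LINEAR)[:,0]
        h=(np.percentile(v,95)+np.percentile(v,15))/2; i=np.where(v>h)[0]; 
        r.append((round(float(x[i[0]]+x[i[-1]])/2,2),round(float(x[i[-1]]-x[i[0]]),1)))
    return m.round(2).tolist(),r
if __name__=="__main__":
    s=bot.get_state();Rt=R.from_quat(s["tool_rot"]).as_matrix(); sa=-Rt[:,2]; foot=s["ee_pos"]-.064*sa
    d=foot-c; print("kinematic foot in pin frame: b,gy,a",(d@b).round(4),(d@gy).round(4),(d@a).round(4),"ang",sa@b,sa@gy)
    for n in("top","scene"):
        g=np.load(n+"2.npz")["p"].astype(np.float32)[...,1]
        print(n,"sleeve",prof(n,g,foot,sa,np.arange(.01,.056,.009) if n=="top" else np.arange(.0,.02,.005),11))
        print(n,"pin",prof(n,g,c,a,np.arange(.03,.07,.008),7))
        for nm,X,v in(("foot b",foot,b),("foot gy",foot,gy)): print(nm,((proj(n,X+.01*v)-proj(n,X))/10).round(3),"px/mm")
E
python3 al.py
```

```text
kinematic foot in pin frame: b,gy,a 0.0194 0.0023 0.1622 ang -1.339696237684451e-05 0.0008367119544073347
top sleeve ([0.14, -0.99], [(-0.6, 11.0), (-0.55, 11.1), (-0.5, 10.8), (-0.4, 11.0), (-0.2, 11.0), (-0.1, 11.2)])
top pin ([0.13, -0.99], [(0.3, 5.8), (0.45, 6.1), (0.45, 6.1), (0.35, 5.9), (0.3, 5.4), (0.2, 4.2)])
foot b [ 0.256 -0.077] px/mm
foot gy [-0.044 -0.32 ] px/mm
scene sleeve ([0.73, 0.69], [(-0.2, 13.8), (-0.2, 13.8), (-1.9, 10.6), (-4.35, 6.1)])
scene pin ([0.71, 0.7], [(-0.35, 6.3), (-0.5, 6.0), (-0.1, 6.8), (-0.05, 6.7), (-0.05, 6.7), (-0.55, 5.7)])
foot b [-0.217 -0.299] px/mm
foot gy [-0.263  0.154] px/mm
```

```bash
cat > al2.py <<'E'
from al import *
s=bot.get_state();Rt=R.from_quat(s["tool_rot"]).as_matrix(); sa=-Rt[:,2]; foot=s["ee_pos"]-.064*sa
for n in("top","scene"):
    p=np.load(n+"2.npz")["p"].astype(np.float32); sat=255*(1-(p[...,2]-p[...,1])/(p[...,2]+1)).astype(np.float32)
    print(n,prof(n,sat,foot,sa,np.arange(.005,.036,.006) if n=="top" else np.arange(.002,.02,.004),11))
    # raw profiles
    for base,ax,ss,w in((foot,sa,(.015,.03),10),(c,a,(.04,.055),6)):
        for t in ss:
            X=base+t*ax;q=proj(n,X);tt=proj(n,X+.01*ax)-q;tt/=np.linalg.norm(tt);m=np.array([-tt[1],tt[0]])
            x=np.arange(-w,w+1);P=(q[None]+x[:,None]*m).astype(np.float32)
            for ch in(0,1,2): print(n,t,"RGB"[ch],cv2.remap(p[...,ch].copy(),P[:,:1].copy(),P[:,1:].copy(),cv2.INTER_LINEAR)[:,0].astype(int).tolist())
E
python3 al2.py
```

```text
top ([0.14, -0.99], [(-1.1, 12.8), (-1.1, 12.8), (-1.1, 13.0), (-1.1, 13.0), (-1.1, 13.0), (-1.05, 13.1)])
top 0.015 R [100, 100, 108, 115, 133, 145, 157, 167, 172, 177, 179, 178, 175, 170, 157, 138, 113, 91, 102, 111, 110]
top 0.015 G [70, 74, 86, 101, 123, 134, 146, 154, 158, 163, 165, 165, 162, 158, 143, 119, 89, 64, 69, 76, 76]
top 0.015 B [139, 132, 129, 118, 124, 133, 146, 153, 156, 162, 164, 163, 160, 157, 149, 145, 135, 122, 141, 155, 155]
top 0.03 R [100, 104, 109, 116, 130, 144, 156, 165, 171, 175, 177, 178, 175, 167, 156, 138, 118, 105, 108, 111, 112]
top 0.03 G [69, 77, 89, 104, 119, 133, 144, 152, 157, 161, 164, 165, 161, 153, 141, 120, 95, 77, 74, 76, 77]
top 0.03 B [138, 137, 129, 119, 123, 134, 143, 152, 157, 160, 163, 163, 160, 154, 150, 146, 143, 144, 150, 156, 156]
top 0.04 R [57, 56, 63, 84, 109, 120, 126, 131, 120, 104, 86, 85, 81]
top 0.04 G [53, 51, 59, 79, 103, 116, 122, 125, 116, 100, 82, 82, 80]
top 0.04 B [65, 64, 70, 87, 107, 118, 124, 128, 118, 106, 91, 91, 89]
top 0.055 R [56, 61, 74, 89, 108, 124, 132, 132, 123, 103, 88, 87, 87]
top 0.055 G [50, 56, 68,
[... 592 characters left out ...]
 60, 64, 65, 63, 59, 54, 58, 78, 110, 100, 93, 96]
scene 0.03 G [59, 56, 57, 55, 56, 56, 56, 56, 56, 58, 62, 64, 61, 57, 51, 55, 75, 102, 83, 69, 70]
scene 0.03 B [65, 62, 61, 61, 63, 64, 61, 62, 62, 62, 67, 69, 67, 62, 58, 62, 79, 109, 123, 129, 134]
scene 0.04 R [93, 90, 92, 120, 125, 118, 112, 106, 103, 98, 91, 87, 87]
scene 0.04 G [71, 74, 84, 116, 123, 118, 109, 104, 100, 95, 87, 78, 72]
scene 0.04 B [127, 115, 108, 123, 123, 118, 111, 106, 103, 99, 95, 101, 109]
scene 0.055 R [90, 91, 98, 122, 127, 123, 114, 110, 105, 102, 97, 98, 99]
scene 0.055 G [63, 65, 76, 115, 125, 120, 113, 108, 104, 100, 84, 71, 68]
scene 0.055 B [130, 130, 131, 131, 126, 122, 114, 109, 104, 103, 115, 136, 143]
```

The last picture was taken straight after a fast row, so the arm may not have settled. I move onto the axis at a standoff and measure again at rest.

```bash
python3 to.py 0.5552 0.0648 0.2015 9.2 35
python3 -m handwheel '{"turn":[[0,0,0],[0,0,0],[0,0,0],[0,0,0],[0,0,0]],"offset":[[0,-0.2,-0.4],[0,-0.4,-0.9],[0,-0.5,-1.4],[0,-0.5,-1.8],[0,-0.5,-1.8]],"gripper":[0.4,0.4,0.4,0.4,0.4]}' 30
python3 -m handwheel '{"turn":[[0,0,0],[0,0,0],[0,0,0],[0,0,0],[0,0,0]],"offset":[[0,0,0],[0,0,0],[0,0,0],[0,0,0],[0,0,0]],"gripper":[0.4,0.4,0.4,0.4,0.4]}' 30
cat > al3.py <<'E'
import sys
from al import *
E=[];Q=[]
I={}
for i in range(3):
    for n in("top","scene"):
        s=bot.get_state();E.append(s["ee_pos"]);Q.append(s["tool_rot"])
        I.setdefault(n,[]).append(bot.grab_frame(n)[0].astype(np.float32))
ee=np.mean(E,0);Rt=R.from_quat(Q).mean().as_matrix();sa=-Rt[:,2];foot=ee-.064*sa
d=foot-c;print("ee",ee.round(4),np.std(E,0).round(4),"foot b,gy,a mm",(1000*np.array([d@b,d@gy,d@a])).round(1),"ang",(sa@b).round(3),(sa@gy).round(3))
for n in I:
    p=np.mean(I[n],0);np.savez(n+"2.npz",p=p.astype(np.uint8));sat=(255*(1-(p[...,2]-p[...,1])/(p[...,2]+1))).astype(np.float32)
    print(n,"sleeve",prof(n,sat,foot,sa,np.arange(.005,.036,.006) if n=="top" else np.arange(.002,.02,.004),11)[1])
    print(n,"pin G",prof(n,p[...,1].astype(np.float32).copy(),c,a,np.arange(.035,.065,.006),6)[1])
    if n=="scene":print(n,"pin sat",prof(n,sat,c,a,np.arange(.047,.072,.006),7)[1])
E
python3 al3.py
```

```text
offset units [-0.   -0.48 -1.8 ] turn units [ 0.   -0.01 -0.  ]
t: 8.73
ee_pos: [0.5524, 0.0635, 0.2002]
tool_rot: [0.618, 0.727, -0.197, 0.227]
contact_force: [-0.5, -0.1, -1.5]
gripper_width: 0.442
finger_force: 30.0
t: 9.15
ee_pos: [0.5538, 0.0639, 0.2032]
tool_rot: [0.618, 0.726, -0.195, 0.229]
contact_force: [0.1, -0.2, -0.7]
gripper_width: 0.439
finger_force: 30.0
ee [0.5538 0.0638 0.203 ] [0.     0.     0.0002] foot b,gy,a mm [  1.4  -1.6 110.8] ang -0.0 -0.0
top sleeve [(-2.25, 17.5), (-2.25, 17.5), (-2.3, 17.4), (-0.85, 14.5), (-0.05, 13.3), (0.2, 12.8)]
top pin G [(0.4, 5.8), (0.4, 6.0), (0.45, 5.9), (0.4, 5.6), (0.35, 5.1)]
scene sleeve [(0.25, 14.1), (0.35, 14.1), (0.2, 14.2), (0.1, 14.2), (0.05, 14.1)]
scene pin G [(-0.75, 5.3), (-0.45, 6.3), (-0.15, 6.5), (-0.1, 6.6), (-0.15, 6.5)]
scene pin sat [(0.3, 7.4), (0.25, 7.3), (0.3, 7.4), (0.3, 7.4), (0.3, 7.4)]
```

At rest, the sleeve and pin centre lines agree with the model in both views to within about 1 mm. I make a small correction and start down the axis, watching the force.

```bash
python3 -m handwheel '{"turn":[[0,0,0],[0,0,0],[0,0,0],[0,0,0],[0,0,0]],"offset":[[0.09,-0.10,-0.22],[0.12,-0.24,-0.42],[0.14,-0.37,-0.61],[0.16,-0.5,-0.8],[0.18,-0.63,-1.0]],"gripper":[0.4,0.4,0.4,0.4,0.4]}' 30
python3 -m handwheel '{"turn":[[0,0,0],[0,0,0],[0,0,0],[0,0,0],[0,0,0]],"offset":[[0.02,-0.11,-0.16],[0.03,-0.19,-0.27],[0.05,-0.28,-0.41],[0.05,-0.28,-0.41],[0.05,-0.28,-0.41]],"gripper":[0.4,0.4,0.4,0.4,0.4]}' 30
python3 - <<'E'
from al import *
s=bot.get_state();Rt=R.from_quat(s["tool_rot"]).as_matrix();sa=-Rt[:,2];d=s["ee_pos"]-.064*sa-c;f=s["contact_force"]
print("foot b,gy,a",(1000*np.array([d@b,d@gy,d@a])).round(1),"force b,gy,a",np.round([f@b,f@gy,f@a],1),s["moment"].round(2))
E
```

```text
t: 9.87
ee_pos: [0.5591, 0.0443, 0.1719]
tool_rot: [0.618, 0.726, -0.195, 0.229]
contact_force: [0.2, -0.0, -1.0]
gripper_width: 0.436
finger_force: 30.0
t: 10.28
ee_pos: [0.5604, 0.0363, 0.1602]
tool_rot: [0.618, 0.726, -0.195, 0.229]
contact_force: [-2.4, -1.1, -0.7]
gripper_width: 0.439
finger_force: 30.0
foot b,gy,a [-0.   0.4 59.5] force b,gy,a [ 0.2 -2.5 -0.9] [ 0.29  0.28 -0.24]
```

```bash
cat > st.py <<'E'
from al import *
s=bot.get_state();Rt=R.from_quat(s["tool_rot"]).as_matrix();sa=-Rt[:,2];d=s["ee_pos"]-.064*sa-c;f=s["contact_force"]
print("foot b,gy,a",(1000*np.array([d@b,d@gy,d@a])).round(1),"force b,gy,a",np.round([f@b,f@gy,f@a],1),"moment b,gy,a",np.round([s["moment"]@v for v in(b,gy,a)],2))
E
python3 -m handwheel '{"turn":[[0,0,0],[0,0,0],[0,0,0],[0,0,0],[0,0,0]],"offset":[[0,-0.08,-0.11],[0.01,-0.15,-0.22],[0.02,-0.23,-0.33],[0.04,-0.31,-0.44],[0.045,-0.38,-0.545]],"gripper":[0.4,0.4,0.4,0.4,0.4]}' 30; python3 st.py
```

```text
t: 10.7
ee_pos: [0.562, 0.0248, 0.1437]
tool_rot: [0.618, 0.726, -0.195, 0.229]
contact_force: [-1.7, -0.2, -0.6]
gripper_width: 0.44
finger_force: 30.0
foot b,gy,a [ 0.   0.3 39.4] force b,gy,a [-0.4 -1.7 -0.5] moment b,gy,a [-0.22  0.28 -0.11]
```

```bash
python3 -m handwheel '{"turn":[[0,0,0],[0,0,0],[0,0,0],[0,0,0],[0,0,0]],"offset":[[0,-0.04,-0.05],[0,-0.08,-0.11],[0.01,-0.11,-0.16],[0.01,-0.15,-0.22],[0.02,-0.19,-0.27]],"gripper":[0.4,0.4,0.4,0.4,0.4]}' 30; python3 st.py
```

```text
t: 11.12
ee_pos: [0.5627, 0.0193, 0.1359]
tool_rot: [0.618, 0.726, -0.195, 0.229]
contact_force: [-0.2, 0.3, -0.4]
gripper_width: 0.443
finger_force: 30.0
foot b,gy,a [ 0.1  0.1 29.8] force b,gy,a [-0.5 -0.1 -0.1] moment b,gy,a [ 0.05  0.29 -0.05]
```

```bash
python3 -m handwheel '{"turn":[[0,0,0],[0,0,0],[0,0,0],[0,0,0],[0,0,0]],"offset":[[0,-0.03,-0.04],[0.01,-0.06,-0.08],[0.01,-0.08,-0.12],[0.01,-0.11,-0.16],[0.02,-0.13,-0.19]],"gripper":[0.4,0.4,0.4,0.4,0.4]}' 30; python3 st.py
```

```text
t: 11.53
ee_pos: [0.5632, 0.0154, 0.1301]
tool_rot: [0.618, 0.726, -0.195, 0.229]
contact_force: [-0.1, 0.7, -0.2]
gripper_width: 0.438
finger_force: 30.0
foot b,gy,a [ 0.  -0.1 22.8] force b,gy,a [-0.7  0.   0.2] moment b,gy,a [ 0.09  0.29 -0.03]
```

There is no resistance at 23 mm, well past the 33 mm stop, so the sleeve looks clean. I carry on gently to the collar.

```bash
python3 -m handwheel '{"turn":[[0,0,0],[0,0,0],[0,0,0],[0,0,0],[0,0,0]],"offset":[[0.01,-0.06,-0.08],[0.02,-0.11,-0.16],[0.03,-0.17,-0.24],[0.04,-0.23,-0.33],[0.05,-0.28,-0.41]],"gripper":[0.4,0.4,0.4,0.4,0.4]}' 15; python3 st.py
python3 -m handwheel '{"turn":[[0,0,0],[0,0,0],[0,0,0],[0,0,0],[0,0,0]],"offset":[[0,-0.02,-0.03],[0.01,-0.04,-0.06],[0.01,-0.06,-0.08],[0.01,-0.08,-0.11],[0.01,-0.09,-0.14]],"gripper":[0.4,0.4,0.4,0.4,0.4]}' 15; python3 st.py
```

```text
t: 11.95
ee_pos: [0.5647, 0.0068, 0.1176]
tool_rot: [0.618, 0.726, -0.195, 0.229]
contact_force: [-0.2, -0.3, -0.6]
gripper_width: 0.439
finger_force: 15.0
foot b,gy,a [-0.   0.   7.6] force b,gy,a [-0.1 -0.3 -0.7] moment b,gy,a [ 0.04  0.29 -0.  ]
t: 12.37
ee_pos: [0.565, 0.0043, 0.1138]
tool_rot: [0.618, 0.726, -0.195, 0.229]
contact_force: [-0.9, 0.0, -0.4]
gripper_width: 0.443
finger_force: 15.0
foot b,gy,a [-0.2 -0.   3. ] force b,gy,a [-0.4 -0.9 -0.2] moment b,gy,a [ 0.1   0.29 -0.02]
```

Grip at 15 N limits the seating force, as the sleeve will slip in the pads. I take 1 mm steps until contact.

```bash
python3 -m handwheel '{"turn":[[0,0,0],[0,0,0],[0,0,0],[0,0,0],[0,0,0]],"offset":[[0,-0.02,-0.03],[0,-0.03,-0.04],[0.01,-0.05,-0.07],[0.01,-0.06,-0.09],[0.01,-0.06,-0.09]],"gripper":[0.4,0.4,0.4,0.4,0.4]}' 15; python3 st.py
python3 -m handwheel '{"turn":[[0,0,0],[0,0,0],[0,0,0],[0,0,0],[0,0,0]],"offset":[[0,-0.02,-0.03],[0,-0.03,-0.04],[0,-0.04,-0.05],[0,-0.04,-0.05],[0,-0.04,-0.05]],"gripper":[0.4,0.4,0.4,0.4,0.4]}' 15; python3 st.py
```

```text
t: 12.78
ee_pos: [0.5652, 0.0034, 0.1123]
tool_rot: [0.618, 0.726, -0.195, 0.229]
contact_force: [-6.9, 10.0, 11.0]
gripper_width: 0.441
finger_force: 15.0
foot b,gy,a [-0.3  0.   1.3] force b,gy,a [-2.6 -5.2 15.3] moment b,gy,a [-0.98  0.54 -0.01]
t: 13.2
ee_pos: [0.5655, 0.0026, 0.1116]
tool_rot: [0.618, 0.726, -0.194, 0.23]
contact_force: [-8.7, 12.0, 16.6]
gripper_width: 0.441
finger_force: 15.0
foot b,gy,a [0.  0.3 0.2] force b,gy,a [-1.3 -6.6 21.2] moment b,gy,a [-1.06  0.51  0.05]
```

The sleeve is seated on the collar, with about 20 N at foot height 0 mm, so it is clean and goes in the tray. Next I draw it off along the axis.

```bash
python3 -m handwheel '{"turn":[[0,0,0],[0,0,0],[0,0,0],[0,0,0],[0,0,0]],"offset":[[0,0.04,0.05],[0,0.06,0.08],[0,0.06,0.08],[-0.03,0.17,0.25],[-0.05,0.28,0.41]],"gripper":[0.4,0.4,0.4,0.4,0.4]}' 30; python3 st.py
python3 -m handwheel '{"turn":[[0,0,0],[0,0,0],[0,0,0],[0,0,0],[0,0,0]],"offset":[[-0.04,0.28,0.41],[-0.09,0.57,0.82],[-0.14,0.85,1.23],[-0.18,1.13,1.64],[-0.23,1.42,2.05]],"gripper":[0.4,0.4,0.4,0.4,0.4]}' 30; python3 st.py
python3 -m handwheel '{"turn":[[0,0,0],[0,0,0],[0,0,0],[0,0,0],[0,0,0]],"offset":[[-0.05,0.28,0.41],[-0.09,0.57,0.82],[-0.14,0.9,1.33],[-0.18,1.3,2.2],[-0.23,1.7,3.2]],"gripper":[0.4,0.4,0.4,0.4,0.4]}' 30; python3 st.py
python3 to.py .494 .347 .20 9.2 0
```

```text
t: 13.62
ee_pos: [0.5636, 0.0098, 0.1219]
tool_rot: [0.618, 0.726, -0.195, 0.229]
contact_force: [0.5, 0.8, 0.1]
gripper_width: 0.438
finger_force: 30.0
foot b,gy,a [-0.1 -0.6 12.9] force b,gy,a [-0.5  0.6  0.5] moment b,gy,a [ 0.07  0.27 -0.08]
t: 14.03
ee_pos: [0.5568, 0.053, 0.1844]
tool_rot: [0.618, 0.726, -0.195, 0.229]
contact_force: [0.1, -0.2, -1.1]
gripper_width: 0.442
finger_force: 30.0
foot b,gy,a [-0.1 -0.4 89.1] force b,gy,a [-0.4  0.1 -1. ] moment b,gy,a [ 0.1   0.35 -0.06]
t: 14.45
ee_pos: [0.5493, 0.104, 0.2798]
tool_rot: [0.618, 0.727, -0.196, 0.228]
contact_force: [0.9, -0.2, -1.2]
gripper_width: 0.439
finger_force: 30.0
foot b,gy,a [ 12.3   0.3 196.9] force b,gy,a [-0.5  0.9 -1.2] moment b,gy,a [ 0.14  0.33 -0.09]
offset units [-1.84  8.1  -2.66] turn units [ 5.76  0.91 -0.01]
```

```bash
python3 -m handwheel '{"turn":[[1,0.16,0],[2,0.32,0],[3,0.48,0],[4,0.64,0],[5,0.8,0]],"offset":[[-0.3,1,0],[-0.6,2,0],[-0.9,3,0],[-1.2,4,0],[-1.5,5,-0.3]],"gripper":[0.4,0.4,0.4,0.4,0.4]}' 30
python3 -m handwheel '{"turn":[[0.76,0.11,0],[0.76,0.11,0],[0.76,0.11,0],[0.76,0.11,0],[0.76,0.11,0]],"offset":[[-0.1,1,-0.3],[-0.2,2,-0.8],[-0.34,3,-1.4],[-0.34,3.1,-2],[-0.34,3.1,-2.3]],"gripper":[0.4,0.4,0.4,0.4,0.4]}' 30
python3 to.py .494 .347 .077 9.2 0
python3 - <<'E'
from h import *
a=[]
for n,(u,v) in(("top",(190,190)),("scene",(400,290))):
    p,d=bot.grab_frame(n); u0,v0=u-60,v-70
    a.append(cv2.resize(p[v0:v0+140,u0:u0+130],None,fx=3,fy=3,interpolation=cv2.INTER_CUBIC))
cv2.imwrite("pics/k4.png",np.hstack(a)[:,:,::-1])
E
```

```text
t: 14.87
ee_pos: [0.505, 0.2554, 0.2729]
tool_rot: [0.648, 0.761, -0.022, 0.03]
contact_force: [0.2, 0.6, -0.9]
gripper_width: 0.441
finger_force: 30.0
t: 15.28
ee_pos: [0.4935, 0.3476, 0.1993]
tool_rot: [0.647, 0.762, -0.001, 0.0]
contact_force: [0.4, 0.0, -1.3]
gripper_width: 0.44
finger_force: 30.0
offset units [ 0.02 -0.02 -4.08] turn units [ 0.01 -0.01 -0.02]
```

View pics/k4.png

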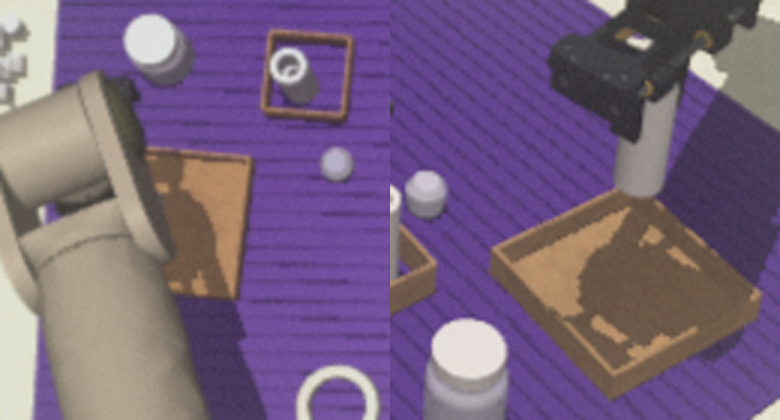

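The sleeve hangs upright above the tray, at scene crop (640,150). The bystanders and the carton sleeve (top crop (288,65)) have not been moved. I lower it.

```bash
python3 -m handwheel '{"turn":[[0,0,0],[0,0,0],[0,0,0],[0,0,0],[0,0,0]],"offset":[[0,0,-1],[0,0,-2],[0,0,-3],[0,0,-3.6],[0,0,-3.9]],"gripper":[0.4,0.4,0.4,0.4,0.4]}' 15
python3 -m handwheel '{"turn":[[0,0,0],[0,0,0],[0,0,0],[0,0,0],[0,0,0]],"offset":[[0,0,-0.07],[0,0,-0.14],[0,0,-0.21],[0,0,-0.26],[0,0,-0.3]],"gripper":[0.4,0.4,0.4,0.4,0.4]}' 10
```

```text
t: 15.8
ee_pos: [0.4947, 0.3453, 0.0832]
tool_rot: [0.649, 0.761, -0.0, 0.0]
contact_force: [-0.5, -0.4, -0.4]
gripper_width: 0.443
finger_force: 15.0
t: 16.22
ee_pos: [0.4952, 0.3465, 0.0763]
tool_rot: [0.648, 0.761, 0.001, 0.001]
contact_force: [0.3, 0.1, -0.4]
gripper_width: 0.441
finger_force: 10.0
```

```bash
python3 -m handwheel '{"turn":[[0,0,0],[0,0,0],[0,0,0],[0,0,0],[0,0,0]],"offset":[[0,0,-0.05],[0,0,-0.1],[0,0,-0.13],[0,0,-0.13],[0,0,-0.13]],"gripper":[0.4,0.4,0.4,0.4,0.4]}' 8
python3 -m handwheel '{"turn":[[0,0,0],[0,0,0],[0,0,0],[0,0,0],[0,0,0]],"offset":[[0,0,-0.04],[0,0,-0.08],[0,0,-0.1],[0,0,-0.1],[0,0,-0.1]],"gripper":[0.4,0.4,0.4,0.4,0.4]}' 8
```

```text
t: 16.63
ee_pos: [0.4948, 0.3464, 0.0715]
tool_rot: [0.648, 0.761, 0.001, 0.001]
contact_force: [-1.2, -0.4, -1.3]
gripper_width: 0.441
finger_force: 8.0
t: 17.05
ee_pos: [0.4952, 0.3468, 0.07]
tool_rot: [0.648, 0.761, 0.002, 0.001]
contact_force: [-2.3, -0.3, 10.1]
gripper_width: 0.442
finger_force: 8.0
```

Touchdown: about 10 N upward. I release the sleeve and rise straight up.

```bash
python3 -m handwheel '{"turn":[[0,0,0],[0,0,0],[0,0,0],[0,0,0],[0,0,0]],"offset":[[0,0,0.03],[0,0,0.03],[0,0,0.03],[0,0,0.03],[0,0,0.03]],"gripper":[0.3,0.1,-0.2,-0.6,-0.8]}' 8
python3 -m handwheel '{"turn":[[0,0,0],[0,0,0],[0,0,0],[0,0,0],[0,0,0]],"offset":[[0,0,0],[0,0,0.8],[0,0,1.6],[0,0,2.6],[0,0,3.6]],"gripper":[-0.8,-0.8,-0.8,-0.8,-0.8]}' 8
python3 -m handwheel '{"turn":[[0,0,0],[0,0,0],[0,0,0],[0,0,0],[0,0,0]],"offset":[[0,0,1],[-0.5,-1,2],[-1,-2,2],[-1.5,-3,2],[-1.5,-4,2]],"gripper":[-0.8,-0.8,-0.8,-0.8,-0.8]}' 8
python3 -m handwheel '{"turn":[[0,0,0],[0,0,0],[0,0,0],[0,0,0],[0,0,0]],"offset":[[0,-1,0],[0,-2,0],[0,-3,0],[0,-4,0],[0,-4,0]],"gripper":[-0.8,-0.8,-0.8,-0.8,-0.8]}' 8
python3 - <<'E'
from h import *
a=[]
for n,(u0,v0) in(("top",(140,70)),("scene",(230,160))):
    p,d=bot.grab_frame(n)
    a.append(cv2.resize(p[v0:v0+220,u0:u0+245],None,fx=1.6,fy=1.6,interpolation=cv2.INTER_CUBIC))
    if n=="top":
        P=pts(n,d);m=np.zeros((400,640),bool);m[160:225,155:220]=True;m&=(P[...,2]>.09)&(P[...,2]<.13);print("sleeve top",P[m].mean(0),m.sum(),cv2.minEnclosingCircle(P[m][:,:2].astype(np.float32)))
cv2.imwrite("pics/k5.png",np.hstack(a)[:,:,::-1])
E
```

```text
t: 17.47
ee_pos: [0.4947, 0.3463, 0.0692]
tool_rot: [0.648, 0.761, 0.001, 0.001]
contact_force: [0.5, 0.3, 0.1]
gripper_width: 0.653
finger_force: 0.0
t: 17.88
ee_pos: [0.4945, 0.3462, 0.1783]
tool_rot: [0.648, 0.761, 0.0, 0.001]
contact_force: [-0.1, -0.3, 0.2]
gripper_width: 0.903
finger_force: 0.0
t: 18.3
ee_pos: [0.4477, 0.2255, 0.2379]
tool_rot: [0.648, 0.762, 0.001, 0.001]
contact_force: [0.9, -0.9, 0.3]
gripper_width: 0.899
finger_force: 0.0
t: 18.72
ee_pos: [0.4499, 0.1028, 0.2375]
tool_rot: [0.65, 0.76, 0.0, 0.001]
contact_force: [-1.2, 0.2, -0.5]
gripper_width: 0.895
finger_force: 0.0
sleeve top [0.49370999 0.34416047 0.10652758] 100 ((0.4947942793369293, 0.34427547454833984), 0.020517680794000626)
```

View pics/k5.png

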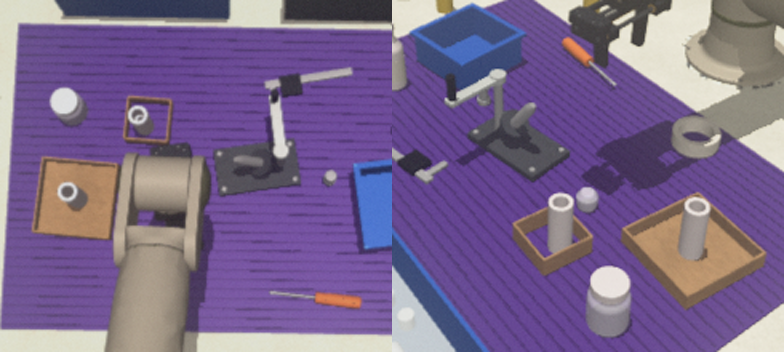

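The sleeve stands upright in the middle of the tray, at (0.495, 0.344). The keeper is open, the carton sleeve is where it was, and the robot is clear. I hand the job in.

```bash
python3 -c "
from cell import bot
print(bot.hand_in())"
```

```text
the job is handed in; nothing more can be done
None
```

I swung the keeper arm open to its stop; the mat sleeve went fully home on the collar (about 20 N at the wrist), so it now stands upright in the middle of the low cardboard tray, with the carton sleeve untouched, and the job is handed in (no verdict was returned).

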